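# Test and reset the packing conveyor's stop button

## Robot

A 6-joint arm with a two-finger parallel gripper is mounted at the origin on the work surface. World frame = base frame: x ahead of the robot, y to its left, z up, the work surface at z = 0. Lengths are in mm, angles in degrees, forces in N, time in s.
With the tool pointing down it reaches from about 300 to 850 mm from the base axis. Payload 4.2 kg.
Tool frame: the origin (TCP) lies between the finger pads; the fingertips stand ahead of it and the grasp point (between the pads) lies 8 mm behind it (env.tip_reach is the x of the fingertips in the tool frame, in mm); x points along the fingers, y is the direction in which the jaws open and shut, and the axes are right-handed (so a half turn about x gives the same grasp; the last joint's range is limited). The gripper opens to 91 mm and grips with 3 to 60 N. Pads are 32 mm wide; open, the fingers measure 118 mm over their backs; the gripper's body (76 mm by 178 mm) begins 60 mm behind the grasp point.
Start: joints at [-75.974, 18.312, 89.639, -0, 72.044, -1.146], TCP at [150.489, -554.973, 224.976] pointing down, gripper open.
Joint ranges: [-177.97, 177.97], [-48.28, 115.42], [12.27, 149.76], [-77.06, 257.06], [2.81, 150.46], [-146.56, 146.56]. Speed limits (degrees/s): [147.25, 147.25, 180, 180, 180, 180].

## Interface

Orientations are given as [roll, pitch, yaw] about the fixed x, y, z axes, in that order (R = Rz(yaw) Ry(pitch) Rx(roll)).
In Python, from workcell import env, cams gives the robot as it stands.
- The arm moves only by the tool arm_command, never from a script. Its argument "deltas" is a list of rows, each a list of 3 entries, a list of its own where there are three numbers: the opening, from 0 (shut) to 1 (fully open), then the shift along the world's x, y, z in mm, then the turn about the world's z in rad. A call has 1 to 20 rows; each row is the pose to reach, as a shift and turn from the pose commanded when the call began; what a row does not reach only later rows make up. A row lasts 1/10 s, in which the tool goes at most 50 mm and 8.59 degrees, less where a joint would pass 70% of its speed; a pose out of reach is approached as far as the arm can. A call with a gripper value outside its range is refused whole. The fingers move at their own pace and stop on an object; "grip_force" is the grip in N (left out, the last holds). Time passes only in rows, so rows that repeat a pose let the fingers close. It gives the time, the measured TCP pose, the force and the opening at its end, in the units of the state.
- env.state(): the state, without advancing time (a new reading comes with each control period).
- cams.grab_frame(name): name is "scene" or "top"; returns a dict with "img" (400x640x3 uint8, red, green, blue), "K" (3x3 intrinsics, pixels), "dist" ([k1, k2, p1, p2, k3] as OpenCV has them; the pictures are not rectified), "rvec" (rotation vector, rad) and "tvec" (3), from world to camera coordinates, as OpenCV has them. Camera axes: x right, y down, z forward; pixel columns grow to the right and rows downward; lengths in mm; the calibration is good to about 2 mm. A picture is of the moment at which its call begins. There is no depth.
- env.job_done(): hands the job in, once; it reports no verdict.
Trained networks look in a picture, given as the dict that the camera call returned (one of the last four; its "shot" number tells which), for a name from the list of things; names that differ only in an ending like _2 or _b are one class to them, and where a whole thing is asked for, a point or a joint stands for the part that bears it (a point fixed in the world has none). Each returns a list of dicts, best first, with "conf" (0 to 1); they miss things now and then, are a little off and sometimes report something else, mostly with a low value. They report only what shows in the picture. A call takes as long as a camera call.
- cams.silhouettes(picture, name): "region" (400x640 bool, what is visible of it) and "centre" ([column, row] in pixels, amid what is visible of it).
The state is a dict: "time_s": time; "qpos": joint angles; "qvel": joint speeds; "effort": joint torques, N m; "ee_pos": TCP position; "ee_rot": TCP orientation; "force": force on the tool from outside, world axes, zero at the start; "torque": the same for the moment, N m; "gripper_width": finger opening in mm.
Only numpy, scipy, OpenCV 4.12 (cv2) and the standard library are available. Lean on these libraries where they do the work, as an engineer would, in place of code of your own. Each camera call takes 0.05 s, during which the arm holds its last target.

## Task

Test the conveyor's emergency stop: press the red mushroom button down until it latches and take the finger off, so that it is seen to stay down by itself. Then reset it by pushing the fin on its head round clockwise (seen from above) with a fingertip against one face only, not pinching it, until it pops back up, and leave it free. Do not press the green start button, and leave the things standing around it where they are.

Things in the scene. Friction and masses are not known exactly. Their poses are not given: they have to be found in the camera images.
- station: Fixed control box bolted to the bench: grey, yellow top plate 60 mm above the bench. Origin on the bench, on the axis of the red button; its x axis runs along the box towards the green button, z up. The box spans x -50 to +140 mm and y -55 to +55 mm, with steel feet 8 mm high out to y +-70 mm.
- stop_head: Red mushroom head of the stop, 64 mm across, with an upright fin across its top: 56 mm long, 11 mm thick (its topmost 3 mm only 6 mm), 22 mm high. Origin on the button's axis, level with the box's top plate while up; sinks and turns with the head. x runs along the fin, y across it, z up. Head's flat top (foot of the fin) at z = 44 mm, fin's top at z = 66 mm, head's underside at z = 28 mm.
- stop_top (a point): Middle of the fin's top edge, on the button's axis; 126 mm above the bench when the button is up, 118 mm when latched. Axes as those of the head.
- fin_left: The fin's face on the +y side of the head: a plate 54 mm long, 20 mm high. Origin as that of the head. Pushing it at the fin's +x end turns the head clockwise.
- fin_right: The fin's face on the -y side of the head, likewise. Pushing it at the fin's -x end turns the head clockwise.
- stop_press (a joint): How far the head is pressed down, in m: 0 up, latches when pushed past 0.009 and then rests at about 0.008, stops hard at 0.011. A spring pushes it up: 3 N at first, about 8 N to latch it.
- stop_twist (a joint): How far the head is turned clockwise seen from above, in rad: 0 at rest (fin along the box's x axis), stops hard at 0.95. A light spring (0.05 N m) turns it back. Turned past about 0.5 while latched, the latch lets go and the head springs up 8 mm by itself.
- start (a joint): Travel of the green start button, in m: 0 up, 0.005 fully down. 28 mm across, on the box 95 mm from the red button along the box's x axis, lower than the red head.
- pot: Loose small terracotta pot with a green plant, 70 mm across, 95 mm high. Origin under its centre.
- tape: Loose orange roll of tape standing on its flat side, 90 mm across, 45 mm high. Origin under its centre.
- jar: Loose blue jar with a white cap, 56 mm across, 85 mm high. Origin under its centre.

How it is judged:
By the outcome, as a careful person would: the job done as asked, in the order asked, and still so for the second after the job is handed in, with the robot touching nothing.
It also fails if it takes over 42 s, if anything falls off the work surface, if the arm or the gripper's body presses on something with over 40 N, if the wrist force passes 120 N, or if a joint passes its speed limit or range.

## Working session

There is one attempt and no reset: what is moved stays moved. The work goes in short steps, Python scripts to look and compute and a tool call to move; the robot and the scene stay as the last step left them, time stands still between calls to the robot, and variables do not carry over. Pictures are saved under pics/ and viewed, and the job is handed in when it is done.

Besides the shell and the picture viewer there is one more tool, called after "Call:" by a JSON object that holds its "fn" and its "kwargs". arm_command: Moves the arm, as the interface text tells. Its arguments: {"type":"object","properties":{"deltas":{"type":"array","items":{"type":"array"}},"grip_force":{"type":"number"}},"required":["deltas"]}

```bash
ls; mkdir -p pics; cat > h.py <<'E'
import numpy as np, cv2
from workcell import env, cams
def save(f,name): cv2.imwrite('pics/'+name,cv2.cvtColor(f['img'],cv2.COLOR_RGB2BGR))
def ray(f,uv):
    R=cv2.Rodrigues(np.array(f['rvec'],float))[0];t=np.array(f['tvec'],float).ravel()
    p=cv2.undistortPoints(np.array(uv,float).reshape(-1,1,2),np.array(f['K'],float),np.array(f['dist'],float)).reshape(-1,2)
    d=np.c_[p,np.ones(len(p))]@R
    return -R.T@t,d
def atz(f,uv,z):
    o,d=ray(f,uv); return o+d*((z-o[2])/d[:,2])[:,None]
def proj(f,P): return cv2.projectPoints(np.array(P,float).reshape(-1,1,3),np.array(f['rvec'],float),np.array(f['tvec'],float),np.array(f['K'],float),np.array(f['dist'],float))[0].reshape(-1,2)
E
python3 - <<'E'
from h import *
print(env.state(), env.tip_reach)
for c in ['scene','top']:
    f=cams.grab_frame(c); save(f,c+'0.png')
    print(c,'cam at',ray(f,[[320,200]])[0])
    for n in ['station','stop_head','start','pot','tape','jar']:
        for r in cams.silhouettes(f,n)[:2]: print(n,r['conf'],r['centre'],r['region'].sum())
E
```

```text
pics
{'time_s': 0.0, 'qpos': array([-7.59735268e+01,  1.83502771e+01,  8.97057546e+01,  4.59310712e-05,
        7.20434605e+01, -1.14763069e+00]), 'qvel': array([-0.02031825, -0.04685404, -0.07185298, -0.05339337,  0.0125405 ,
       -0.12014092]), 'effort': array([-1.62628676e-03, -4.12465203e+01, -2.31974423e+01,  7.25781801e-02,
        4.58297809e-02, -1.44648866e-04]), 'ee_pos': array([ 150.37567329, -554.48981338,  224.13834992]), 'ee_rot': array([-91.17277898,  89.90050779, 104.00131071]), 'force': array([ 0.02344275,  0.85446978, -0.4920099 ]), 'torque': array([ 0.05524915, -0.03302989, -0.04129008]), 'gripper_width': 91.17651766607362} 11.0
scene cam at [1299.93069862  138.20674881  962.94369727]
station 0.74 [321.3, 200.8] 3077
stop_head 0.84 [328.4, 171.2] 388
pot 0.76 [288.1, 239.5] 645
tape 0.82 [277.7, 178.1] 742
tape 0.28 [332.8, 171.0] 333
jar 0.65 [379.6, 207.8] 610
jar 0.52 [275.2, 180.6] 762
top cam at [ 500.20746392   73.38701983 1111.65963848]
stop_head 0.92 [326.8, 248.1] 803
pot 0.62 [356.5, 157.6] 883
tape 0.97 [414.5, 264.1] 945
jar 0.59 [254.6, 223.2] 673
```

```bash
python3 - <<'E'
from h import *
for c in ['scene','top']:
    im=cv2.imread(f'pics/{c}0.png'); 
    cv2.imwrite(f'pics/{c}0c.png',cv2.resize(im[110:310,200:467],None,fx=3,fy=3,interpolation=cv2.INTER_CUBIC)[:600,:800])
E
```

```text
(no output)
```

View pics/scene0.png

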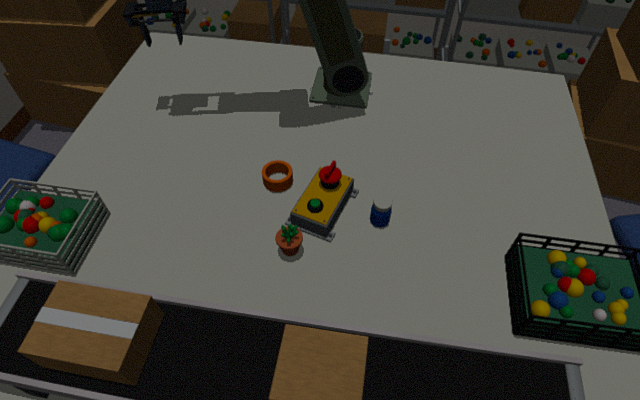

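View pics/top0.png

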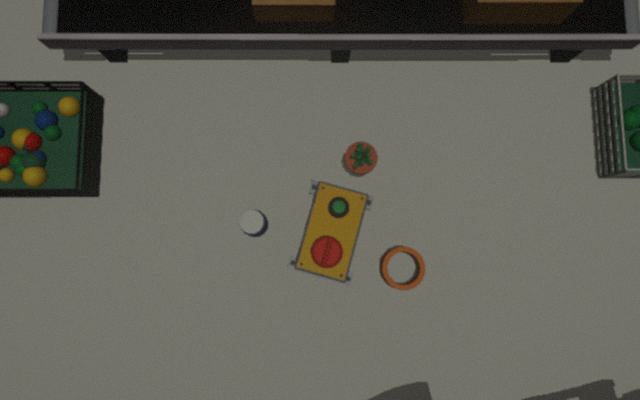

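```bash
ls pics
```

```text
scene0.png
scene0c.png
top0.png
top0c.png
```

View pics/top0c.png

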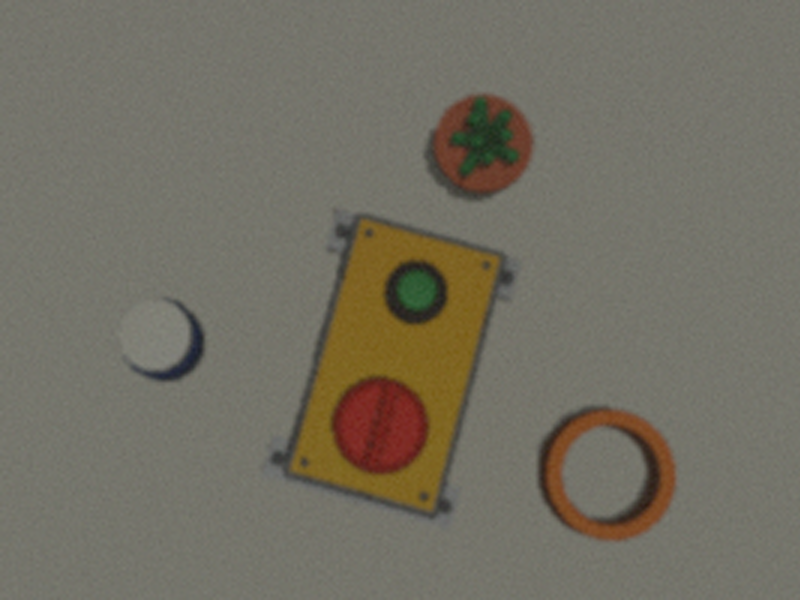

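View pics/scene0c.png

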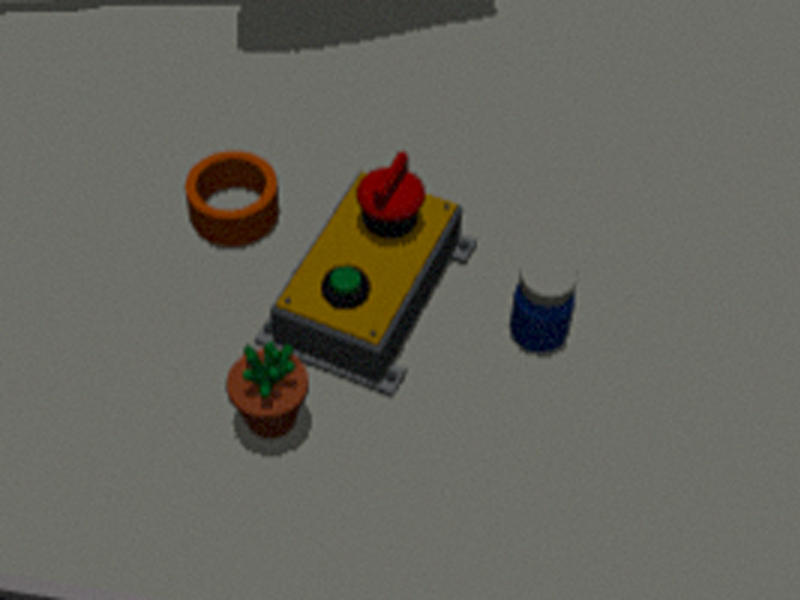

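```bash
python3 - <<'E'
from h import *
f=cams.grab_frame('top'); g=cams.grab_frame('scene')
cor=np.array([[358,215],[503,257],[437,515],[288,473]])/3+[200,110]
C=atz(f,cor,60)
print(C.round(1))
c=C.mean(0); u=(C[0]+C[1]-C[2]-C[3]);u/=np.linalg.norm(u); u2=(C[0]+C[3]-C[1]-C[2]);
print('yaw',np.degrees(np.arctan2(u[1],u[0])),np.degrees(np.arctan2(-u2[0],u2[1])),'axis',c-45*u, np.linalg.norm(C[0]-C[3]),np.linalg.norm(C[0]-C[1]))
hsv=cv2.cvtColor(f['img'],cv2.COLOR_RGB2HSV).astype(int)
sub=np.zeros((400,640),bool);sub[230:275,305:350]=1
m=((hsv[...,0]<8)|(hsv[...,0]>172))&(hsv[...,1]>120)&sub
ys,xs=np.nonzero(m);print('red',m.sum(),xs.mean(),ys.mean(),atz(f,[[xs.mean(),ys.mean()]],104))
s=cams.silhouettes(f,'stop_head')[0];ys,xs=np.nonzero(s['region']);print('sil',atz(f,[[xs.mean(),ys.mean()]],104))
sub[:]=0;sub[190:225,325:355]=1
m=(hsv[...,0]>40)&(hsv[...,0]<85)&(hsv[...,1]>90)&sub
ys,xs=np.nonzero(m);G=atz(f,[[xs.mean(),ys.mean()]],80);print('green',m.sum(),G)
m=(hsv[...,0]>15)&(hsv[...,0]<35)&(hsv[...,1]>120);m[:175]=0;m[290:]=0;m[:,:285]=0;m[:,380:]=0
r=cv2.minAreaRect(np.argwhere(m)[:,::-1].astype(np.float32));B=atz(f,cv2.boxPoints(r),60);print('rect',B.round(1),B.mean(0))
for n,z in [('pot',95),('tape',45),('jar',85)]:
    print(n,atz(f,[cams.silhouettes(f,n)[0]['centre']],z)[0].round(0))
# scene check: fin top
a=np.arctan2(u[1],u[0]); ax=c-45*u
for A in [ax]:
    P=[[A[0]+s*28*np.cos(a),A[1]+s*28*np.sin(a),126] for s in(-1,0,1)]+[[A[0]+45*u[0]+s*95*u[0]+w*55*-u[1],A[1]+45*u[1]+s*95*u[1]+w*55*u[0],60] for s in(-1,1) for w in (-1,1)]
    im=cv2.cvtColor(g['img'],cv2.COLOR_RGB2BGR)
    big=cv2.resize(im[110:310,200:467],None,fx=3,fy=3,interpolation=cv2.INTER_CUBIC)
    big2=cv2.resize(cv2.cvtColor(f['img'],cv2.COLOR_RGB2BGR)[110:310,200:467],None,fx=3,fy=3,interpolation=cv2.INTER_CUBIC)
    for F,b in((g,big),(f,big2)):
        for p in proj(F,P): cv2.circle(b,tuple(int(v) for v in (p-[200,110]+.5)*3-.5),3,(255,0,255),-1)
    cv2.imwrite('pics/chk.png',np.hstack([big[100:400,200:600],big2[200:500,200:600]]))
E
```

```text
[[662.6  48.3  60. ]
 [632.8 -52.1  60. ]
 [456.9  -3.9  60. ]
 [485.5  96.9  60. ]]
yaw -15.331119120007555 -16.173170118577353 axis [516.0590911   34.19235627  60.        ] 183.6555097858046 104.62995129262316
red 727 326.37414030261345 251.61072902338378 [[516.96576922  36.37518814 104.        ]]
sil [[518.05691197  36.181341   104.        ]]
green 143 [[608.40922566   9.98323962  80.        ]]
rect [[ 4.878e+02  9.670e+01  6.000e+01]
 [ 6.614e+02  4.780e+01  6.000e+01]
 [ 6.335e+02 -5.060e+01  6.000e+01]
 [ 4.609e+02  4.000e-01  6.000e+01]] [560.88267967  23.55964263  60.        ]
pot [707. -24.  95.]
tape [ 490. -141.   45.]
jar [578. 178.  85.]
```

View pics/chk.png

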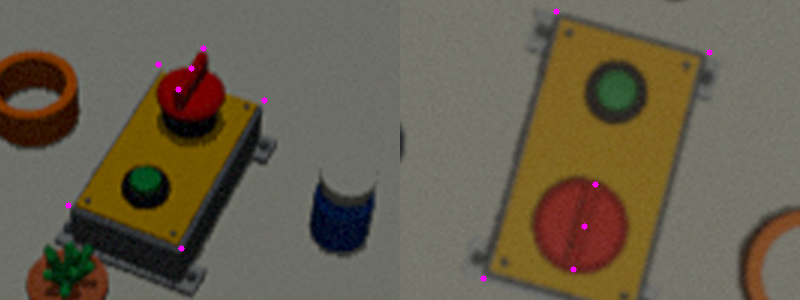

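Call:
{"fn": "arm_command", "kwargs": {"deltas": [[0, [0, 0, 20], 0], [0, [367, 591, 0], 2.6], [0, [367, 591, 0], 2.6], [0, [367, 591, 0], 2.6], [0, [367, 591, 0], 2.6], [0, [367, 591, 0], 2.6], [0, [367, 591, 0], 2.6], [0, [367, 591, 0], 2.6], [0, [367, 591, 0], 2.6], [0, [367, 591, 0], 2.6], [0, [367, 591, 0], 2.6], [0, [367, 591, 0], 2.6], [0, [367, 591, 0], 2.6], [0, [367, 591, 0], 2.6], [0, [367, 591, 0], 2.6], [0, [367, 591, 0], 2.6], [0, [367, 591, 0], 2.6], [0, [367, 591, 0], 2.6], [0, [367, 591, 0], 2.6], [0, [367, 591, 0], 2.6]], "grip_force": 20}}

```text
time_s: 3.0
ee_pos: [517.5, 36.1, 225.0]
ee_rot: [61.2, 90.0, 45.3]
force: [-0.9, -0.1, 0.1]
gripper_width: 0.5
```

Call:
{"fn": "arm_command", "kwargs": {"deltas": [[0, [0, 0, -40], 0], [0, [0, 0, -70], 0], [0, [0, 0, -82], 0], [0, [0, 0, -82], 0], [0, [0, 0, -82], 0]]}}

```text
time_s: 3.5
ee_pos: [518.5, 36.0, 144.0]
ee_rot: [21.5, 89.9, 5.6]
force: [0.0, -0.7, 0.8]
gripper_width: 0.2
```

```bash
python3 - <<'E'
from h import *
o=[]
for c in ['scene','top']:
    f=cams.grab_frame(c)
    im=cv2.cvtColor(f['img'],cv2.COLOR_RGB2BGR)
    x0,y0=(270,110) if c=='scene' else (260,180)
    o.append(cv2.resize(im[y0:y0+120,x0:x0+100],None,fx=4,fy=4,interpolation=cv2.INTER_CUBIC))
cv2.imwrite('pics/p1.png',np.hstack(o)); s=env.state(); print(s['ee_pos'],s['force'],s['qpos'])
E
```

```text
[518.72537582  36.0537313  144.58061762] [-0.78715742  0.40712921  0.23605139] [ 2.70580146e+00  1.71433224e+01  1.03888997e+02  5.31583384e-03
  5.87767428e+01 -7.14217227e+01]
```

View pics/p1.png

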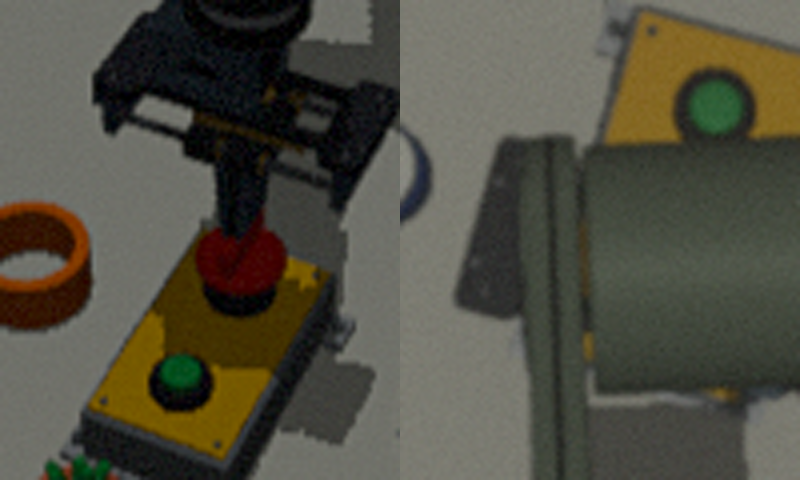

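Call:
{"fn": "arm_command", "kwargs": {"deltas": [[0, [0, 0, -3], 0], [0, [0, 0, -6], 0], [0, [0, 0, -8], 0], [0, [0, 0, -10], 0], [0, [0, 0, -12], 0], [0, [0, 0, -12], 0]]}}

```text
time_s: 4.2
ee_pos: [517.9, 36.0, 131.0]
ee_rot: [23.7, 89.9, 7.9]
force: [0.8, -0.1, 4.7]
gripper_width: 0.5
```

Call:
{"fn": "arm_command", "kwargs": {"deltas": [[0, [0, 0, -1], 0], [0, [0, 0, -2], 0], [0, [0, 0, -3], 0], [0, [0, 0, -4], 0], [0, [0, 0, -4], 0]]}}

```text
time_s: 4.7
ee_pos: [517.8, 36.0, 127.1]
ee_rot: [21.3, 90.0, 5.5]
force: [0.8, 0.4, 4.1]
gripper_width: 0.4
```

Call:
{"fn": "arm_command", "kwargs": {"deltas": [[0, [0, 0, -1], 0], [0, [0, 0, -1], 0], [0, [0, 0, -2], 0], [0, [0, 0, -2], 0]]}}

```text
time_s: 5.1
ee_pos: [517.9, 36.0, 126.1]
ee_rot: [22.6, 89.9, 6.8]
force: [-0.7, 0.2, 10.5]
gripper_width: 0.5
```

Call:
{"fn": "arm_command", "kwargs": {"deltas": [[0, [0, 0, -1], 0], [0, [0, 0, -2], 0], [0, [0, 0, -2], 0]]}}

```text
time_s: 5.4
ee_pos: [518.3, 36.1, 125.9]
ee_rot: [21.7, 89.8, 5.8]
force: [-3.3, -0.5, 20.9]
gripper_width: 0.0
```

Call:
{"fn": "arm_command", "kwargs": {"deltas": [[0, [0, 0, 10], 0], [0, [0, 0, 30], 0], [0, [0, 0, 60], 0], [0, [0, 0, 60], 0], [0, [0, 0, 60], 0]]}}

```text
time_s: 5.9
ee_pos: [516.9, 36.0, 182.5]
ee_rot: [-170.3, 89.9, 173.8]
force: [0.2, -0.1, -0.7]
gripper_width: 0.6
```

```bash
python3 - <<'E'
from h import *
f=cams.grab_frame('scene')
im=cv2.cvtColor(f['img'],cv2.COLOR_RGB2BGR)
a=cv2.imread('pics/scene0.png')
o=[cv2.resize(i[140:220,280:380],None,fx=4,fy=4,interpolation=cv2.INTER_CUBIC) for i in (a,im)]
cv2.imwrite('pics/p2.png',np.hstack(o)); s=env.state(); print(s['ee_pos'],s['force'])
for z in(126,118,104,96):print(z,proj(f,[[517.5,36,z]]))
E
```

```text
[516.39269141  36.00540393 181.78205761] [-1.10160811  0.07624571 -0.16289931]
126 [[330.60537115 166.45843425]]
118 [[330.54570645 168.50133399]]
104 [[330.44284388 172.02316035]]
96 [[330.38493416 174.00579716]]
```

View pics/p2.png

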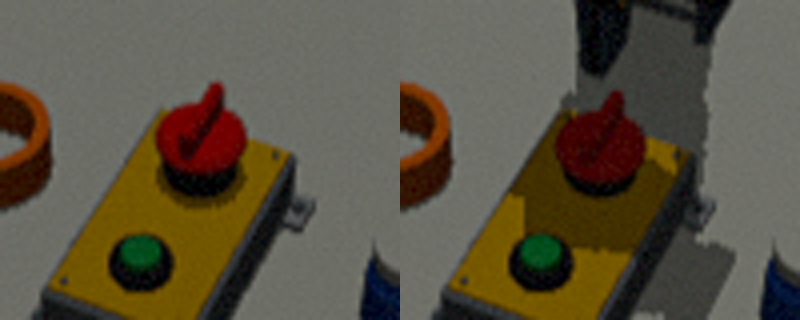

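```bash
python3 - <<'E'
import numpy as np
def w(x,y,th):
    a=np.radians(-16)-th; return np.array([np.cos(a)*x-np.sin(a)*y,np.sin(a)*x+np.cos(a)*y])
s=w(-26,-27,0);print(s.round(1))
for y in(-21,-19):print(y,(w(-26,y,0)-s).round(1))
for t in np.arange(0,0.86,.05):print(t.round(2),(w(-26,-19,t)-s).round(1))
E
```

```text
[-32.4 -18.8]
-21 [1.7 5.8]
-19 [2.2 7.7]
0.0 [2.2 7.7]
0.05 [1.7 9.2]
0.1 [ 1.2 10.8]
0.15 [ 0.9 12.3]
0.2 [ 0.6 13.9]
0.25 [ 0.4 15.5]
0.3 [ 0.3 17.1]
0.35 [ 0.2 18.7]
0.4 [ 0.3 20.3]
0.45 [ 0.4 21.9]
0.5 [ 0.6 23.5]
0.55 [ 0.9 25.1]
0.6 [ 1.2 26.7]
0.65 [ 1.7 28.2]
0.7 [ 2.2 29.8]
0.75 [ 2.8 31.3]
0.8 [ 3.4 32.7]
0.85 [ 4.1 34.2]
```

Call:
{"fn": "arm_command", "kwargs": {"deltas": [[0, [-20, -12, 0], 0], [0, [-32.4, -18.8, 0], 0], [0, [-32.4, -18.8, -30], 0], [0, [-32.4, -18.8, -55], 0], [0, [-32.4, -18.8, -65], 0], [0, [-32.4, -18.8, -65], 0], [0, [-32.4, -18.8, -65], 0]]}}

```text
time_s: 6.65
ee_pos: [485.5, 17.2, 118.3]
ee_rot: [30.9, 90.0, 15.1]
force: [0.5, 0.8, -0.1]
gripper_width: 0.7
```

```bash
python3 - <<'E'
from h import *
f=cams.grab_frame('scene')
im=cv2.cvtColor(f['img'],cv2.COLOR_RGB2BGR)
cv2.imwrite('pics/p3.png',cv2.resize(im[130:220,280:380],None,fx=6,fy=6,interpolation=cv2.INTER_CUBIC)); s=env.state(); print(s['ee_pos'],s['force'])
E
```

```text
[485.89135995  17.23949132 118.79471145] [ 0.53567548  0.99027479 -0.11252138]
```

View pics/p3.png

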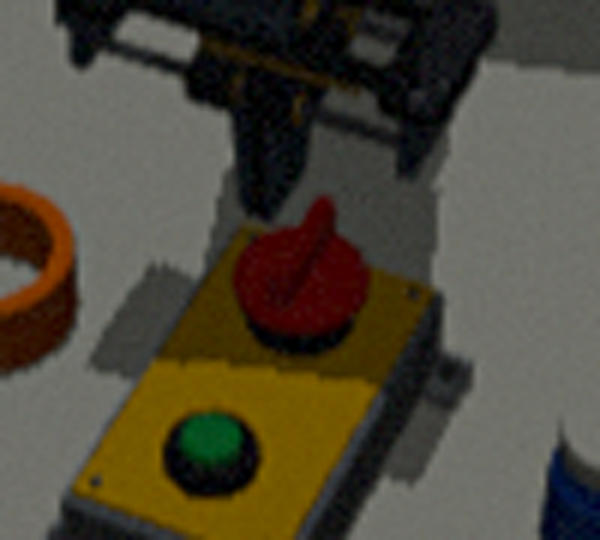

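Call:
{"fn": "arm_command", "kwargs": {"deltas": [[0, [1, 3.5, 0], 0], [0, [2.2, 7.7, 0], 0], [0, [1.7, 9.2, 0], -0.05], [0, [1.2, 10.8, 0], -0.1], [0, [0.9, 12.3, 0], -0.15], [0, [0.6, 13.9, 0], -0.2], [0, [0.4, 15.5, 0], -0.25], [0, [0.3, 17.1, 0], -0.3], [0, [0.3, 17.1, 0], -0.3]]}}

```text
time_s: 7.6
ee_pos: [485.7, 34.5, 118.4]
ee_rot: [19.6, 89.9, -13.4]
force: [0.7, -0.4, 0.1]
gripper_width: 0.1
```

```bash
python3 - <<'E'
from h import *
f=cams.grab_frame('scene')
im=cv2.cvtColor(f['img'],cv2.COLOR_RGB2BGR)
cv2.imwrite('pics/p4.png',cv2.resize(im[130:220,280:380],None,fx=6,fy=6,interpolation=cv2.INTER_CUBIC)); s=env.state(); print(s['ee_pos'],s['force'])
E
```

```text
[485.73202626  34.50778707 118.3802222 ] [-0.02110953 -1.31300811  1.02210515]
```

View pics/p4.png

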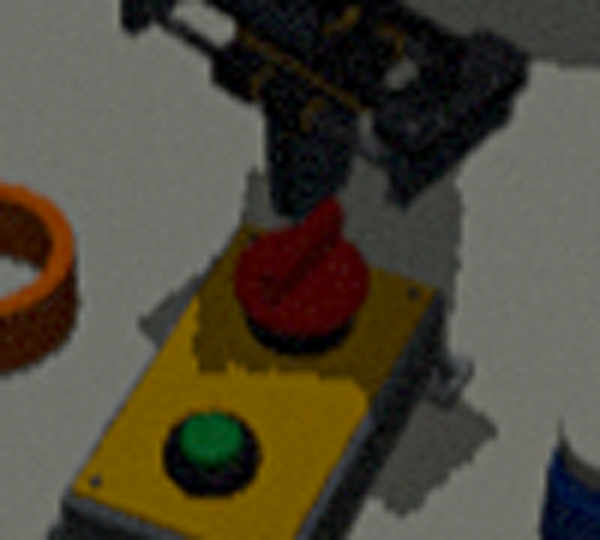

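Call:
{"fn": "arm_command", "kwargs": {"deltas": [[0, [-0.1, 1.6, 0], -0.05], [0, [0, 3.2, 0], -0.1], [0, [0.1, 4.8, 0], -0.15], [0, [0.3, 6.4, 0], -0.2], [0, [0.6, 8, 0], -0.25], [0, [0.9, 9.6, 0], -0.3], [0, [1.4, 11.1, 0], -0.35], [0, [1.9, 12.7, 0], -0.4], [0, [1.9, 12.7, 0], -0.4]]}}

```text
time_s: 8.55
ee_pos: [487.1, 47.2, 118.1]
ee_rot: [-123.5, 90.0, -179.4]
force: [-0.7, -0.6, 0.2]
gripper_width: 0.7
```

```bash
python3 - <<'E'
from h import *
f=cams.grab_frame('scene')
im=cv2.cvtColor(f['img'],cv2.COLOR_RGB2BGR)
cv2.imwrite('pics/p5.png',cv2.resize(im[130:220,280:380],None,fx=6,fy=6,interpolation=cv2.INTER_CUBIC)); s=env.state(); print(s['ee_pos'],s['force'])
E
```

```text
[487.14922167  47.13840944 118.08736085] [-0.93654923 -0.80539405  1.91161529]
```

View pics/p5.png

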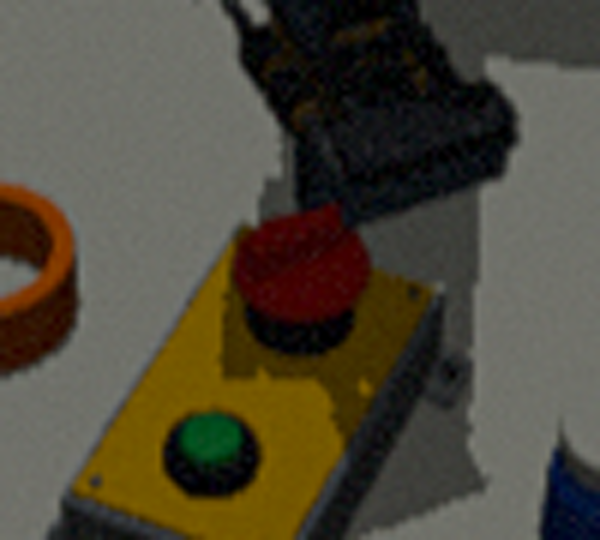

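Call:
{"fn": "arm_command", "kwargs": {"deltas": [[0, [-0.9, -4.7, 0], 0.1], [0, [-1.3, -7.9, 0], 0.2], [0, [-1.8, -11.1, 0], 0.3], [0, [-1.9, -12.7, 0], 0.4], [0, [-1.6, -15.9, 0], 0.5], [0, [-1, -19, 0], 0.6], [0, [0, -22.1, 0], 0.7], [0, [-2.2, -29.8, 0], 0.7], [0, [-2.2, -29.8, 0], 0.7], [0, [-2.2, -29.8, 30], 0.7], [0, [-2.2, -29.8, 70], 0.7], [0, [-2.2, -60, 110], 0.7], [0, [-60, -110, 120], 0.7], [0, [-90, -150, 120], 0.7], [0, [-120, -200, 120], 0.7], [0, [-120, -240, 120], 0.7], [0, [-120, -280, 120], 0.7], [0, [-120, -280, 120], 0.7]]}}

```text
time_s: 10.4
ee_pos: [366.5, -236.9, 238.3]
ee_rot: [-46.2, 89.9, -62.4]
force: [-0.5, -0.3, 1.0]
gripper_width: 0.5
```

```bash
python3 - <<'E'
from h import *
o=[]
f=cams.grab_frame('scene');save(f,'s6.png');g=cams.grab_frame('top');save(g,'t6.png')
for n in ('scene0','s6'):
    o.append(cv2.resize(cv2.imread(f'pics/{n}.png')[140:260,260:400],None,fx=2.8,fy=2.8,interpolation=cv2.INTER_CUBIC))
p=[]
for n in ('top0','t6'):
    p.append(cv2.resize(cv2.imread(f'pics/{n}.png')[140:300,240:430],(392,330),interpolation=cv2.INTER_CUBIC)[:260])
a=np.hstack(o);b=np.hstack(p)
cv2.imwrite('pics/p6.png',np.vstack([cv2.resize(a,(784,330)),b])); s=env.state(); print(s['time_s'],s['ee_pos'],s['force'])
for n,z in [('pot',95),('tape',45),('jar',85),('stop_head',104)]:
    r=cams.silhouettes(g,n)
    if r: print(n,atz(g,[r[0]['centre']],z)[0].round(0))
E
```

```text
10.5 [ 367.00014137 -234.09744122  237.82317735] [ 0.80996223 -0.10625929  0.74535475]
pot [710. -33.  95.]
tape [ 477. -145.   45.]
jar [574. 177.  85.]
stop_head [523.  35. 104.]
```

View pics/p6.png

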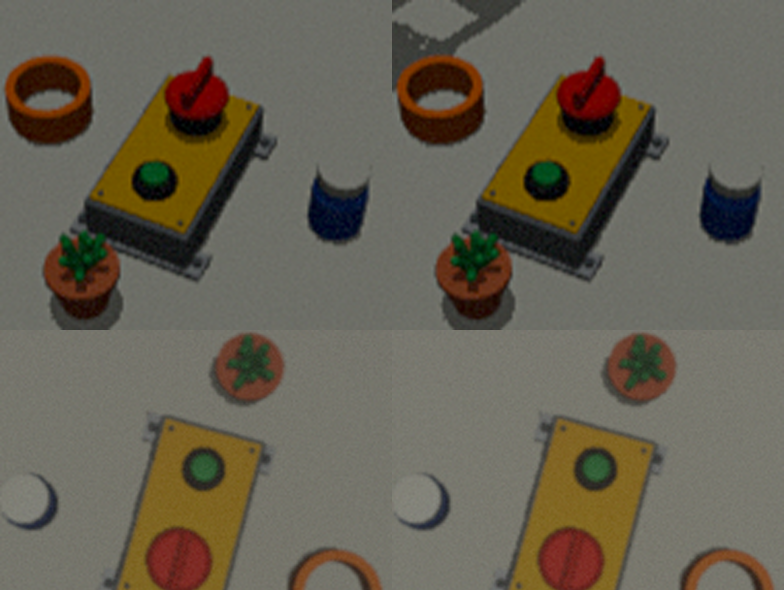

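Call:
{"fn": "arm_command", "kwargs": {"deltas": [[0, [0, 0, 0], 0], [0, [0, 0, 0], 0], [0, [0, 0, 0], 0]]}}

```text
time_s: 11.0
ee_pos: [367.5, -232.4, 238.1]
ee_rot: [35.9, 90.0, 20.1]
force: [0.2, -0.3, -0.3]
gripper_width: 0.5
```

```bash
python3 - <<'E'
from h import *
a=cv2.imread('pics/top0.png').astype(int);b=cv2.imread('pics/t6.png').astype(int)
d=cv2.blur(np.abs(a-b).sum(2).astype(np.float32),(5,5))[140:300,230:430];print(d.max(),np.median(d))
print(env.state()['time_s'],env.job_done())
E
```

```text
140.6 10.4
the job is handed in; nothing more can be done
11.0 None
```

The emergency stop was tested and reset as asked, and the job was handed in at 11.0 s of the 42 s allowed; no verdict is reported.

- **Press:** I pressed the fin's top with the closed fingers to the hard stop, at about 21 N. I then lifted the fingers well clear. The scene picture showed the head staying down by itself, about 2 pixels lower than at the start, which fits the 8 mm latch.
- **Reset:** I pushed the fin's right face near its -x end with the back of one finger, clockwise through about 0.7 rad, until the head popped up. I then let the fin turn back, drew the finger off and moved the arm away.

**Last checks:**
- In both pictures the head is up, the fin is back at rest, and the green button, pot, tape and jar look as they did at the start. The arm was clear and the wrist force was near zero.
- **Detector disagreement:** the trained network's tape position differed by about 14 mm, and its pot position by about 9 mm, from the first look. Side by side, the pictures show no shift, so I took this as detector noise.
- **Unresolved difference:** a before/after comparison of the top picture gave one local difference of 140, against a median of 10. It could be the arm or its shadow at the edge, but I did not locate it before handing in.

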